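# Find the sleeve whose plug still moves and seat the push rod in it

### The job

Take the steel push rod out of the wooden block and use it to feel which of the three upright sleeves on the rack has a plug that still moves: two plugs are seized, one is only stiff and goes down when pushed firmly. Push that plug down and leave the rod standing in its sleeve, fully home with its collar down on the sleeve's rim. Do not shift the capacitor, the pliers or the small battery.

Things in the scene. Friction and masses are not known exactly. Their poses are not given: they have to be found in the camera images.
- rod: Loose bare metal push rod, about 80 g, upright in the wooden block. Origin: centre of its collar's underside, 64 mm above the worktop at the start; z up along the rod. Shaft 8 mm thick, 55 mm long below the origin, tip bevelled to 5 mm; collar 22 mm wide, 4 mm thick; above it the round handle, 14 mm thick, z 4 to 60 mm. Grip the handle from above, with about 50 N so that it does not slip.
- rack: Fixed aluminium base plate, 60 x 160 x 10 mm (x, y, z), origin at the centre of its underside. It carries three identical upright steel sleeves, 20 mm outside (23 mm at the rim), at y = -45, 0, +45 mm; rims 85 mm above the worktop. Bore 10 mm, flared to about 13 mm over the top 6 mm. In each a dark plug, its top 22 mm below the rim; all look alike.
- mouth0 (a point): Centre of the rim of the sleeve at the rack's y = -45 mm, 85 mm above the worktop. Of the three sleeves' plugs two are seized and do not give at all; one, another each time, resists with about 8 N (9 N while moving), slides down and stays where it was pushed. It can go 38 mm down; the rod needs 33 mm. 15 to 20 N of push tells them apart.
- mouth1 (a point): Centre of the rim of the middle sleeve, 85 mm above the worktop. The shaft has 1 mm of play all round in a bore: held off-centre or leaning it can bind part-way, then let go so that it straightens itself, and press on the flat top of its handle.
- mouth2 (a point): Centre of the rim of the sleeve at the rack's y = +45 mm, 85 mm above the worktop.
- stand: Wooden block, fixed, 60 x 100 x 64 mm (x, y, z), origin at the centre of its underside. Two blind holes in its top, 60 mm deep: one of 13 mm at y = -22 mm, which holds the rod, and an empty one of 11 mm at y = +26 mm. The rod's shaft has about 2.5 mm of play all round.
- big_cap: Bystander: upright cylindrical capacitor with dark sleeve, 25 mm across, 44 mm tall, loose; origin at the centre of its underside.
- pliers_blue: Bystander: small pliers lying flat between the rack and the wooden block, 146 x 49 x 12 mm, loose; origin at the centre of the underside, long side along x.
- battery_9v: Bystander: small block battery lying flat, 49 x 27 x 18 mm, loose; origin at the centre of the underside.

How it is judged:
At the end, for the whole second after the job is handed in: The rod stands upright (within 0.06 rad) and still in one of the three sleeves, its collar's underside centred within 3 mm of that sleeve's mouth and no more than 3 mm above the rim. Only the sleeve whose plug moves lets the rod go that deep (((horizontal distance between rod and mouth0 below 0.003 m and z of rod in the frame of mouth0 below 0.003 m) or (horizontal distance between rod and mouth1 below 0.003 m and z of rod in the frame of mouth1 below 0.003 m) or (horizontal distance between rod and mouth2 below 0.003 m and z of rod in the frame of mouth2 below 0.003 m)) and height (world z) of rod above 0.08 m and angle between rod's own z axis and vertical below 0.06 rad and linear speed of rod below 0.01 m/s); the robot touches nothing.
It fails at once if a bystander (capacitor, pliers, small battery) was moved more than 30 mm (distance of any of big_cap, pliers_blue, battery_9v from where it was at the start of the episode above 0.03 m).
It also fails if it takes over 58 s, if anything falls off the work surface, if the arm or the gripper's body presses on something with over 40 N, if the wrist force passes 120 N, or if a joint passes its speed limit or range.

### The arm

A 6-joint arm with a two-finger parallel gripper is mounted at the origin on a cart in front of the work surface, level with it; the furniture and walls round the work are solid. World frame = base frame: x ahead of the robot, y to its left, z up, the work surface at z = 0. Lengths are in m, angles in rad, forces in N, time in s.
With the tool pointing down it reaches from about 0.35 to 0.85 m from the base axis. Payload 8.1 kg.
Tool frame: the origin (TCP) lies midway between the tips of the shut fingers; the grasp point (between the pads) lies 19 mm behind it (robot.tcp_to_grasp is the distance from the TCP to the grasp point, in m); z points along the fingers, y is the direction in which the jaws open and shut (so a half turn about z gives the same grasp; the last joint's range is limited). The gripper opens to 93 mm and grips with 3 to 60 N. Pads are 15 mm wide; open, the fingers measure 128 mm over their backs; the gripper's body (75 mm by 188 mm) begins 65 mm behind the grasp point.
Start: joints at [-1.259, 0.13, 1.488, -0, 1.523, -0.085], TCP at [0.232, -0.553, 0.219] pointing down, gripper open.
Joint ranges: [-2.96, 2.96], [-0.89, 2.26], [0.02, 2.5], [-1.34, 4.48], [0, 2.73], [-2.66, 2.66]. Speed limits (rad/s): [2.39, 2.39, 2.79, 3.14, 3.14, 3.14].

### API

Orientations are given as a rotation vector (axis times angle).
In Python, from plant import robot gives the robot as it stands.
- The arm moves only by the tool send_rows, never from a script. Its argument "series" is a list of rows, each an object of numbers: "wx", "wy", "wz": the turn, a rotation vector about the world's x, y, z in rad; "dx", "dy", "dz": the shift along the world's x, y, z in cm; "fingers": the closure in counts, from 0 (fully open) to 255 (shut). In form: [{"wx": .., "wy": .., "wz": .., "dx": .., "dy": .., "dz": .., "fingers": ..}, ...]. A call has 1 to 20 rows; each row shifts and turns the pose as measured when the row begins; what a row does not reach is not made up. A row lasts 1/12 s, in which the tool goes at most 41.7 mm and 7.16 degrees, less where a joint would pass 70% of its speed; a pose out of reach is approached as far as the arm can. A call is refused whole if a number of a shift passes 4.17 or a number of a turn 0.125, either way. A call with a gripper value outside its range is refused whole. The fingers move at their own pace and stop on an object; "newtons" is the grip in N (left out, the last holds). Time passes only in rows, so rows that do not move let the fingers close. It gives the time, the measured TCP pose, the force and the opening at its end, in the units of the state.
- robot.read_state(): the state, without advancing time (a new reading comes with each control period).
- robot.read_camera(name): name is "scene" or "top" or "wrist"; returns the picture (384x512x3 uint8, red, green, blue); there is no depth.
- robot.camera_info(name): a dict with "intrinsics" (3x3 intrinsics, pixels), "extrinsics" (4x4, takes a point from world to camera coordinates); the wrist camera has in their place "tool_from_camera" (4x4, takes a point from camera to tool coordinates, whose origin is the TCP and whose axes are the flange's). Camera axes: x right, y up, looking along -z (the intrinsics and any distortion apply to the point x, -y, -z); pixel columns grow to the right and rows downward; lengths in m; the calibration is good to about 2 mm. A picture is of the moment at which its call begins: read the wrist's pose just before it. camera_info takes no time and is no camera call.
- robot.close_job(): hands the job in, once; it reports no verdict.
The state is a dict: "t": time; "q": joint angles; "dq": joint speeds; "joint_torque": joint torques, N m; "tool_pos": TCP position; "orientation": TCP orientation; "force": force on the tool from outside, world axes, zero at the start; "wrist_torque": the same for the moment, N m; "opening": finger opening in m.
Only numpy, scipy, OpenCV 4.12 (cv2) and the standard library are available. Lean on these libraries where they do the work, as an engineer would, in place of code of your own. Each camera call takes 0.05 s, during which the arm holds its last target.

## Working session

There is one attempt and no reset: what is moved stays moved. The work goes in short steps, Python scripts to look and compute and a tool call to move; the robot and the scene stay as the last step left them, time stands still between calls to the robot, and variables do not carry over. Pictures are saved under pics/ and viewed, and the job is handed in when it is done.

Besides the shell and the picture viewer there is one more tool, called after "Emit:" as name(argument=value, ...) on one line, values as JSON. send_rows: Moves the arm, as the interface text tells. Its arguments: {"type":"object","properties":{"series":{"type":"array","items":{"type":"object","properties":{"wx":{"type":"number"},"wy":{"type":"number"},"wz":{"type":"number"},"dx":{"type":"number"},"dy":{"type":"number"},"dz":{"type":"number"},"fingers":{"type":"number"}}}},"newtons":{"type":"number"}},"required":["series"]}

```bash
ls; mkdir -p pics; python3 - <<'E'
from plant import robot
import cv2
s=robot.read_state();print({k:s[k] for k in('t','tool_pos','orientation','opening','force')})
for n in('scene','top'):
    im=robot.read_camera(n);cv2.imwrite(f'pics/{n}0.png',im[:,:,::-1])
    i=robot.camera_info(n);print(n,i)
print(robot.camera_info('wrist'),robot.tcp_to_grasp)
E
```

```text
pics
{'t': 0.0, 'tool_pos': array([ 0.23172703, -0.55282777,  0.21757997]), 'orientation': array([-3.07813180e+00, -6.18937750e-01,  3.49771912e-04]), 'opening': 0.09317511698963976, 'force': array([ 1.00691853, -0.12067218,  0.19372043])}
scene {'intrinsics': array([[474.21892176,   0.        , 265.26776213],
       [  0.        , 474.21892176, 205.31847155],
       [  0.        ,   0.        ,   1.        ]]), 'extrinsics': array([[ 0.60242672, -0.79812118, -0.00919931, -0.2746779 ],
       [ 0.34265516,  0.24819449,  0.90608329, -0.19722437],
       [-0.72088105, -0.54900097,  0.42299933, -0.81070568],
       [ 0.        ,  0.        ,  0.        ,  1.        ]])}
top {'intrinsics': array([[408.21377115,   0.        , 257.06234014],
       [  0.        , 408.21377115, 195.69598334],
       [  0.        ,   0.        ,   1.        ]]), 'extrinsics': array([[-0.016698  , -0.99968505, -0.01873448, -0.00290964],
       [ 0.9931511 , -0.01875005,  0.11532268, -0.4278751 ],
       [-0.11563764, -0.01668051,  0.9931514 , -0.88235664],
       [ 0.        ,  0.        ,  0.        ,  1.        ]])}
{'intrinsics': array([[344.18393476,   0.        , 258.82624376],
       [  0.        , 344.18393476, 187.84374753],
       [  0.        ,   0.        ,   1.        ]]), 'tool_from_camera': array([[-6.26401189e-04,  9.59721685e-01,  2.80951765e-01,
         7.73236139e-02],
       [ 9.99999801e-01,  6.20809429e-04,  1.08904081e-04,
        -7.60994846e-04],
       [-6.98998963e-05,  2.80951777e-01, -9.59721884e-01,
        -1.64098828e-01],
       [ 0.00000000e+00,  0.00000000e+00,  0.00000000e+00,
         1.00000000e+00]])} 0.0188
```

View pics/scene0.png

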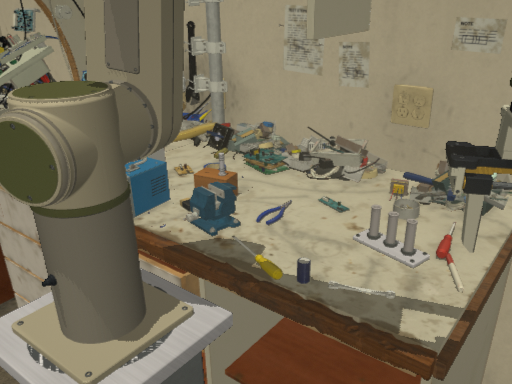

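View pics/top0.png

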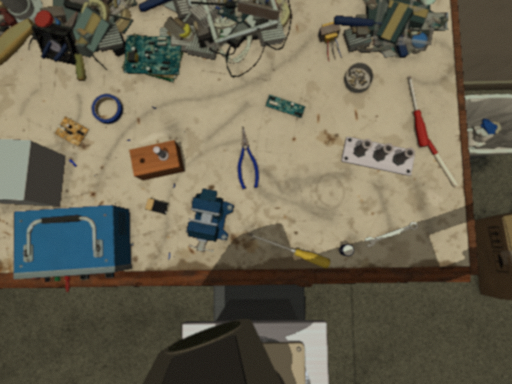

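```bash
cat > h.py <<'E'
import numpy as np,cv2
from plant import robot
def ray(n,u,v):
    i=robot.camera_info(n);K=i['intrinsics'];E=i['extrinsics']
    d=np.array([(u-K[0,2])/K[0,0],-(v-K[1,2])/K[1,1],-1.])
    R=E[:3,:3];return -R.T@E[:3,3],R.T@d
def onz(n,u,v,z):
    o,d=ray(n,u,v);return o+d*(z-o[2])/d[2]
def proj(n,p):
    i=robot.camera_info(n);K=i['intrinsics'];E=i['extrinsics'];c=E[:3,:3]@np.array(p)+E[:3,3]
    return K[0,0]*c[0]/-c[2]+K[0,2],K[1,1]*-c[1]/-c[2]+K[1,2]
E
python3 - <<'E'
import cv2
a=cv2.imread('pics/top0.png');s=cv2.imread('pics/scene0.png')
c1=cv2.resize(a[125:195,115:195],None,fx=5,fy=5,interpolation=cv2.INTER_CUBIC)
c2=cv2.resize(a[125:195,335:425],None,fx=4.4,fy=5,interpolation=cv2.INTER_CUBIC)
c3=cv2.resize(s[140:210,170:250],None,fx=5,fy=5,interpolation=cv2.INTER_CUBIC)
c4=cv2.resize(s[195:265,350:430],None,fx=5,fy=5,interpolation=cv2.INTER_CUBIC)
import numpy as np
c2=cv2.resize(a[125:195,340:420],None,fx=5,fy=5,interpolation=cv2.INTER_CUBIC)
cv2.imwrite('pics/crop0.png',cv2.resize(np.vstack([np.hstack([c1,c2]),np.hstack([c3,c4])]),None,fx=.85,fy=.85))
E
```

```text
(no output)
```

View pics/crop0.png

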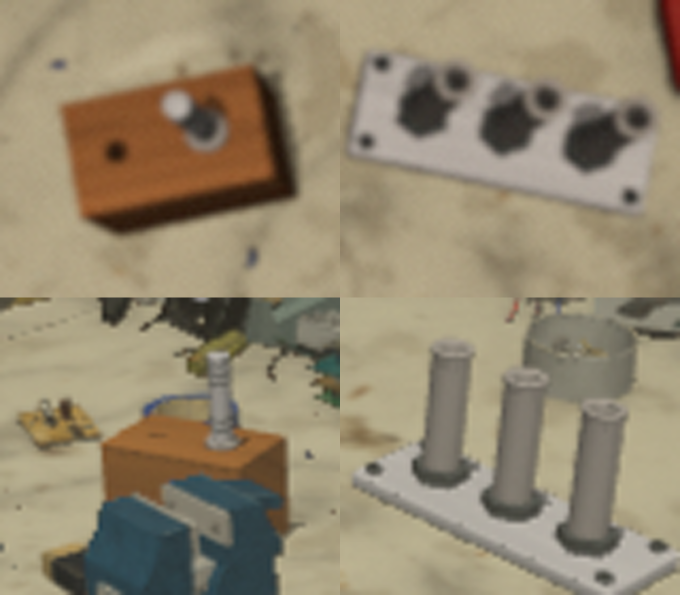

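```bash
python3 - <<'E'
from h import *
np.set_printoptions(precision=4,suppress=True)
print('rod top',onz('top',157.1,149.9,.124),onz('scene',221.5,153.8,.124),'collar',onz('top',163.7,156.1,.068))
for a,b in (((367.5,143.8),(376.6,207.1)),((388.2,148.1),(393.5,213.7)),((409.2,152.8),(411.9,221.2))):
    print('rim',onz('top',*a,.085),onz('scene',*b,.085))
c=lambda u,v:(u/4.25+115,v/4.25+125)
for u,v in((62,106),(252,66),(275,173),(83,217),(117,151)):print('stand',onz('top',*c(u,v),.064)[:2])
for u,v in((367,52),(658,108),(640,213),(349,155)):print('rack',onz('top',*(np.array([u-340,v])/4.25+[340,125]),.01)[:2])
print('cap',onz('top',347,249,.044),'vise',onz('top',210,190,.08),onz('top',205,245,.05),onz('top',130,210,.15))
s=robot.read_state();print(cv2.Rodrigues(s['orientation'])[0],s['q'])
E
```

```text
rod top [0.5128 0.1875 0.124 ] [0.5061 0.1775 0.124 ] collar [0.5121 0.1879 0.068 ]
rim [ 0.5257 -0.2446  0.085 ] [ 0.5208 -0.25    0.085 ]
rim [ 0.5157 -0.2872  0.085 ] [ 0.5116 -0.2921  0.085 ]
rim [ 0.5047 -0.3301  0.085 ] [ 0.5009 -0.3357  0.085 ]
stand [0.5282 0.2633]
stand [0.5469 0.1662]
stand [0.4913 0.1542]
stand [0.4706 0.2515]
stand [0.5042 0.2347]
rack [ 0.5602 -0.2167]
rack [ 0.5262 -0.3703]
rack [ 0.4697 -0.3573]
rack [ 0.5041 -0.2048]
cap [ 0.3074 -0.2008  0.044 ] vise [0.4352 0.0869 0.08  ] [0.321 0.102 0.05 ] [0.3902 0.2314 0.15  ]
[[ 0.9223  0.3865 -0.0005]
 [ 0.3865 -0.9223  0.0015]
 [ 0.0001 -0.0016 -1.    ]] [-1.2594  0.1311  1.4891 -0.      1.523  -0.0854]
```

Emit:
send_rows(series=[{"dz": 2}, {"dx": 1.4, "dy": 3.7}, {"dx": 1.4, "dy": 3.7}, {"dx": 1.4, "dy": 3.7}, {"dx": 1.4, "dy": 3.7}, {"dx": 1.4, "dy": 3.7}, {"dx": 1.4, "dy": 3.7}, {"dx": 1.4, "dy": 3.7}, {"dx": 1.4, "dy": 3.7}, {"dx": 1.4, "dy": 3.7}, {"dx": 1.4, "dy": 3.7}, {"dx": 1.4, "dy": 3.7}, {"dx": 1.4, "dy": 3.7}, {"dx": 1.4, "dy": 3.7}, {"dx": 1.4, "dy": 3.7}, {"dx": 1.4, "dy": 3.7}, {"dx": 1.4, "dy": 3.7}, {"dx": 1.4, "dy": 3.7}, {"dx": 1.4, "dy": 3.7}, {"dx": 1.4, "dy": 3.7}], newtons=50)

```text
schema error: expected keys wx, wy, wz, dx, dy, dz, fingers
```

All keys are needed in each row.

Emit:
send_rows(series=[{"wx": 0, "wy": 0, "wz": 0, "dx": 0, "dy": 0, "dz": 2, "fingers": 0}, {"wx": 0, "wy": 0, "wz": 0, "dx": 1.4, "dy": 3.7, "dz": 0, "fingers": 0}, {"wx": 0, "wy": 0, "wz": 0, "dx": 1.4, "dy": 3.7, "dz": 0, "fingers": 0}, {"wx": 0, "wy": 0, "wz": 0, "dx": 1.4, "dy": 3.7, "dz": 0, "fingers": 0}, {"wx": 0, "wy": 0, "wz": 0, "dx": 1.4, "dy": 3.7, "dz": 0, "fingers": 0}, {"wx": 0, "wy": 0, "wz": 0, "dx": 1.4, "dy": 3.7, "dz": 0, "fingers": 0}, {"wx": 0, "wy": 0, "wz": 0, "dx": 1.4, "dy": 3.7, "dz": 0, "fingers": 0}, {"wx": 0, "wy": 0, "wz": 0, "dx": 1.4, "dy": 3.7, "dz": 0, "fingers": 0}, {"wx": 0, "wy": 0, "wz": 0, "dx": 1.4, "dy": 3.7, "dz": 0, "fingers": 0}, {"wx": 0, "wy": 0, "wz": 0, "dx": 1.4, "dy": 3.7, "dz": 0, "fingers": 0}, {"wx": 0, "wy": 0, "wz": 0, "dx": 1.4, "dy": 3.7, "dz": 0, "fingers": 0}, {"wx": 0, "wy": 0, "wz": 0, "dx": 1.4, "dy": 3.7, "dz": 0, "fingers": 0}, {"wx": 0, "wy": 0, "wz": 0, "dx": 1.4, "dy": 3.7, "dz": 0, "fingers": 0}, {"wx": 0, "wy": 0, "wz": 0, "dx": 1.4, "dy": 3.7, "dz": 0, "fingers": 0}, {"wx": 0, "wy": 0, "wz": 0, "dx": 1.4, "dy": 3.7, "dz": 0, "fingers": 0}, {"wx": 0, "wy": 0, "wz": 0, "dx": 1.4, "dy": 3.7, "dz": 0, "fingers": 0}, {"wx": 0, "wy": 0, "wz": 0, "dx": 1.4, "dy": 3.7, "dz": 0, "fingers": 0}, {"wx": 0, "wy": 0, "wz": 0, "dx": 1.4, "dy": 3.7, "dz": 0, "fingers": 0}], newtons=50)

```text
t: 1.6
tool_pos: [0.4662, 0.1028, 0.2291]
orientation: [-3.074, -0.597, 0.004]
force: [0.5, -0.4, 0.1]
opening: 0.0929
```

Emit:
send_rows(series=[{"wx": 0, "wy": 0, "wz": 0, "dx": 2.0, "dy": 3.5, "dz": 0, "fingers": 0}, {"wx": 0, "wy": 0, "wz": 0, "dx": 2.0, "dy": 3.5, "dz": 0, "fingers": 0}, {"wx": 0, "wy": 0, "wz": 0, "dx": 0.6, "dy": 1.5, "dz": 0, "fingers": 0}, {"wx": 0, "wy": 0, "wz": 0, "dx": 0, "dy": 0, "dz": 0, "fingers": 0}], newtons=50)

```text
t: 1.93
tool_pos: [0.5122, 0.1989, 0.2267]
orientation: [-3.07, -0.607, 0.008]
force: [0.1, 0.9, -0.1]
opening: 0.0933
```

```bash
cat >> h.py <<'E'
def wpose():
    s=robot.read_state();T=np.eye(4);T[:3,:3]=cv2.Rodrigues(np.array(s['orientation']))[0];T[:3,3]=s['tool_pos']
    i=robot.camera_info('wrist');return s,T@i['tool_from_camera'],i['intrinsics']
def shot(name):
    s,W,K=wpose();im=robot.read_camera('wrist')[:,:,::-1].copy();cv2.imwrite(f'pics/{name}.png',im);np.savez(f'pics/{name}.npz',W=W,K=K)
    print({k:np.round(s[k],4) for k in('t','tool_pos','orientation','force','opening')});return im
def wz(name,u,v,z):
    d=np.load(f'pics/{name}.npz');W,K=d['W'],d['K'];r=W[:3,:3]@np.array([(u-K[0,2])/K[0,0],-(v-K[1,2])/K[1,1],-1.]);o=W[:3,3];return o+r*(z-o[2])/r[2]
def wp(name,p):
    d=np.load(f'pics/{name}.npz');W,K=d['W'],d['K'];c=W[:3,:3].T@(np.array(p)-W[:3,3]);return K[0,0]*c[0]/-c[2]+K[0,2],K[1,1]*c[1]/c[2]+K[1,2]
E
python3 -c "
from h import *
im=shot('w1');print(wp('w1',(.512,.188,.124)))"
```

```text
{'t': np.float64(1.9333), 'tool_pos': array([0.5122, 0.1989, 0.2267]), 'orientation': array([-3.0704, -0.6074,  0.0076]), 'force': array([ 0.0646,  0.8887, -0.0573]), 'opening': np.float64(0.0933)}
(np.float64(273.67278028559144), np.float64(191.78508855926722))
```

View pics/w1.png

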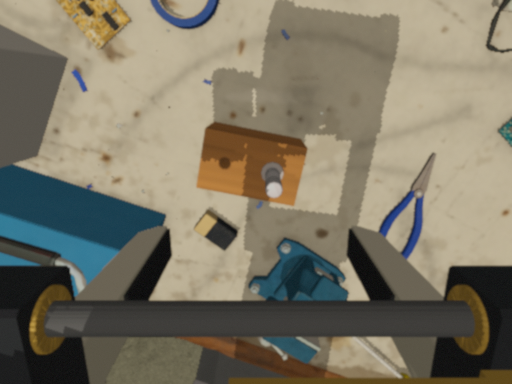

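```bash
python3 -c "
from h import *
im=cv2.imread('pics/w1.png')[110:230,180:320];cv2.imwrite('pics/w1c.png',cv2.resize(im,None,fx=5,fy=5,interpolation=cv2.INTER_CUBIC))
print(wz('w1',274,189,.124),wz('w1',271,171,.068))"
```

```text
[0.51426792 0.18867758 0.124     ] [0.51503814 0.19031995 0.068     ]
```

View pics/w1c.png

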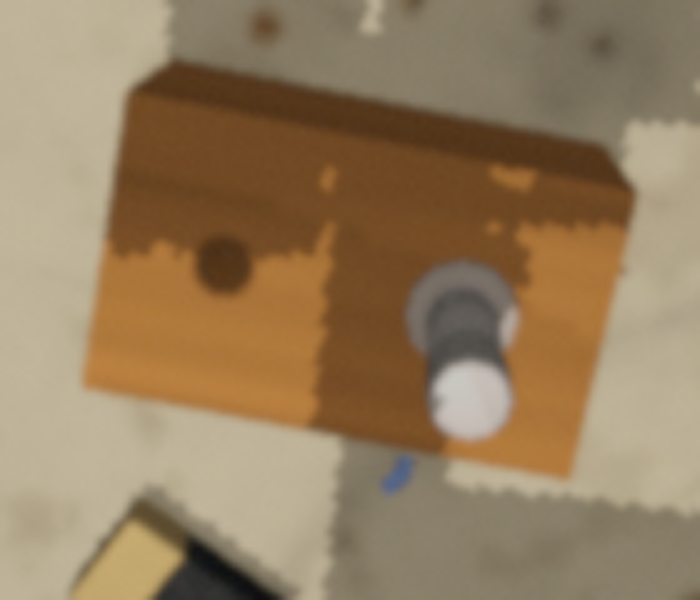

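```bash
cat >> h.py <<'E'
def tilt(target=None):
    s=robot.read_state();R=cv2.Rodrigues(np.array(s['orientation']))[0];z=R[:,2];w=np.cross(z,[0,0,-1.])
    print('t',round(float(s['t']),2),'toolz',np.round(z,4),'corr w',np.round(w,4),'pos',np.round(s['tool_pos'],4),'F',np.round(s['force'],1),'open',round(float(s['opening']),4))
    if target is not None: print('shift cm',np.round((np.array(target)-s['tool_pos'])*100,2))
E
python3 -c "
from h import *
tilt((.5137,.1885,.087))"
```

```text
t 1.98 toolz [-0.0077  0.01   -0.9999] corr w [-0.01   -0.0077 -0.    ] pos [0.5117 0.1977 0.2264] F [-1.1 -0.2  0. ] open 0.0926
shift cm [  0.2   -0.92 -13.94]
```

Emit:
send_rows(series=[{"wx": -0.01, "wy": -0.008, "wz": 0, "dx": 0.2, "dy": -0.9, "dz": -2, "fingers": 0}, {"wx": 0, "wy": 0, "wz": 0, "dx": 0, "dy": 0, "dz": -3, "fingers": 0}, {"wx": 0, "wy": 0, "wz": 0, "dx": 0, "dy": 0, "dz": -3, "fingers": 0}, {"wx": 0, "wy": 0, "wz": 0, "dx": 0, "dy": 0, "dz": -1, "fingers": 0}, {"wx": 0, "wy": 0, "wz": 0, "dx": 0, "dy": 0, "dz": 0, "fingers": 0}])

```text
t: 2.4
tool_pos: [0.5127, 0.1836, 0.1351]
orientation: [3.08, 0.607, 0.004]
force: [-0.1, 0.2, 0.4]
opening: 0.0932
```

```bash
python3 -c "
from h import *
tilt((.5137,.1885,.087))"
```

```text
t 2.4 toolz [ 0.0027 -0.0021 -1.    ] corr w [0.0021 0.0027 0.    ] pos [0.5127 0.1836 0.1351] F [-0.1  0.2  0.4] open 0.0932
shift cm [ 0.1   0.49 -4.81]
```

Emit:
send_rows(series=[{"wx": 0.002, "wy": 0.003, "wz": 0, "dx": 0.1, "dy": 0.5, "dz": -2, "fingers": 0}, {"wx": 0, "wy": 0, "wz": 0, "dx": 0, "dy": 0, "dz": -2, "fingers": 0}, {"wx": 0, "wy": 0, "wz": 0, "dx": 0, "dy": 0, "dz": -0.8, "fingers": 0}, {"wx": 0, "wy": 0, "wz": 0, "dx": 0, "dy": 0, "dz": 0, "fingers": 0}])

```text
t: 2.73
tool_pos: [0.5152, 0.1856, 0.0908]
orientation: [3.083, 0.602, 0.005]
force: [0.1, -0.3, -0.4]
opening: 0.0931
```

```bash
python3 -c "
from h import *
tilt((.5137,.1885,.087));shot('w2');tilt()"
```

```text
t 2.73 toolz [ 3.2e-03  2.0e-04 -1.0e+00] corr w [-0.0002  0.0032  0.    ] pos [0.5152 0.1856 0.0908] F [ 0.1 -0.3 -0.4] open 0.0931
shift cm [-0.15  0.29 -0.38]
{'t': np.float64(2.7333), 'tool_pos': array([0.5152, 0.1856, 0.0908]), 'orientation': array([3.0829, 0.6019, 0.005 ]), 'force': array([ 0.0888, -0.338 , -0.4019]), 'opening': np.float64(0.0931)}
t 2.78 toolz [ 4.3e-03  4.0e-04 -1.0e+00] corr w [-0.0004  0.0043  0.    ] pos [0.5157 0.1858 0.0918] F [0.4 0.4 0.6] open 0.0927
```

View pics/w2.png

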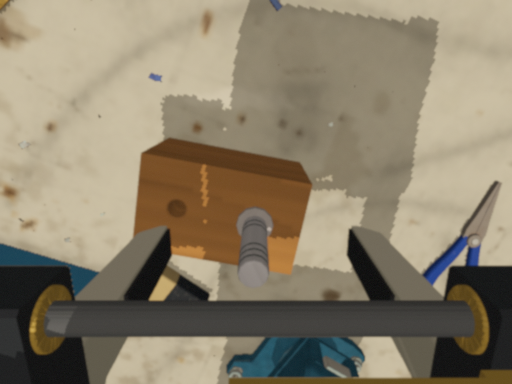

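```bash
python3 -c "
from h import *
a=wz('w2',254,271,.124);print(a,wz('w2',254.5,225,.068))
d=np.load('pics/w2.npz');
tilt((a[0],a[1],.087))"
```

```text
[0.51583686 0.18902848 0.124     ] [0.51394047 0.18869881 0.068     ]
t 2.78 toolz [ 4.3e-03  4.0e-04 -1.0e+00] corr w [-0.0004  0.0043  0.    ] pos [0.5157 0.1858 0.0918] F [0.4 0.4 0.6] open 0.0927
shift cm [ 0.02  0.33 -0.48]
```

Emit:
send_rows(series=[{"wx": 0, "wy": 0.004, "wz": 0, "dx": -0.05, "dy": 0.3, "dz": -0.45, "fingers": 0}, {"wx": 0, "wy": 0, "wz": 0, "dx": 0, "dy": 0, "dz": 0, "fingers": 120}, {"wx": 0, "wy": 0, "wz": 0, "dx": 0, "dy": 0, "dz": 0, "fingers": 255}, {"wx": 0, "wy": 0, "wz": 0, "dx": 0, "dy": 0, "dz": 0, "fingers": 255}, {"wx": 0, "wy": 0, "wz": 0, "dx": 0, "dy": 0, "dz": 0, "fingers": 255}, {"wx": 0, "wy": 0, "wz": 0, "dx": 0, "dy": 0, "dz": 0, "fingers": 255}, {"wx": 0, "wy": 0, "wz": 0, "dx": 0, "dy": 0, "dz": 0, "fingers": 255}, {"wx": 0, "wy": 0, "wz": 0, "dx": 0, "dy": 0, "dz": 0, "fingers": 255}], newtons=50)

```text
t: 3.45
tool_pos: [0.5195, 0.1898, 0.0948]
orientation: [-3.082, -0.602, -0.016]
force: [-0.6, 0.3, -1.0]
opening: 0.051
```

```bash
python3 -c "
from h import *
tilt()"
```

```text
t 3.45 toolz [ 0.0097  0.0029 -0.9999] corr w [-0.0029  0.0097  0.    ] pos [0.5195 0.1898 0.0948] F [-0.6  0.3 -1. ] open 0.051
```

Emit:
send_rows(series=[{"wx": -0.003, "wy": 0.01, "wz": 0, "dx": -0.45, "dy": -0.1, "dz": -0.7, "fingers": 255}, {"wx": 0, "wy": 0, "wz": 0, "dx": 0, "dy": 0, "dz": 0, "fingers": 255}, {"wx": 0, "wy": 0, "wz": 0, "dx": 0, "dy": 0, "dz": 0, "fingers": 255}, {"wx": 0, "wy": 0, "wz": 0, "dx": 0, "dy": 0, "dz": 0, "fingers": 255}])

```text
t: 3.78
tool_pos: [0.5141, 0.1886, 0.0867]
orientation: [3.083, 0.602, -0.004]
force: [-0.2, 0.1, -0.2]
opening: 0.0243
```

```bash
python3 -c "
from h import *
tilt((.515,.189,.087))"
```

```text
t 3.78 toolz [-2.2e-03 -7.0e-04 -1.0e+00] corr w [ 0.0007 -0.0022  0.    ] pos [0.5141 0.1886 0.0867] F [-0.2  0.1 -0.2] open 0.0243
shift cm [0.09 0.04 0.03]
```

Emit:
send_rows(series=[{"wx": 0, "wy": -0.002, "wz": 0, "dx": 0.05, "dy": 0.05, "dz": 0, "fingers": 255}, {"wx": 0, "wy": 0, "wz": 0, "dx": 0, "dy": 0, "dz": 0, "fingers": 255}, {"wx": 0, "wy": 0, "wz": 0, "dx": 0, "dy": 0, "dz": 0, "fingers": 255}, {"wx": 0, "wy": 0, "wz": 0, "dx": 0, "dy": 0, "dz": 0, "fingers": 255}])

```text
t: 4.12
tool_pos: [0.5144, 0.1891, 0.0863]
orientation: [3.083, 0.602, -0.001]
force: [-0.4, -0.1, -0.1]
opening: 0.0132
```

```bash
python3 -c "
from h import *
tilt((.515,.189,.087))"
```

```text
t 4.12 toolz [-6.e-04 -9.e-04 -1.e+00] corr w [ 0.0009 -0.0006  0.    ] pos [0.5144 0.1891 0.0863] F [-0.4 -0.1 -0.1] open 0.0132
shift cm [ 0.06 -0.01  0.07]
```

Emit:
send_rows(series=[{"wx": 0, "wy": 0, "wz": 0, "dx": 0, "dy": 0, "dz": 1.5, "fingers": 255}, {"wx": 0, "wy": 0, "wz": 0, "dx": 0, "dy": 0, "dz": 3, "fingers": 255}, {"wx": 0, "wy": 0, "wz": 0, "dx": 0, "dy": 0, "dz": 3, "fingers": 255}, {"wx": 0, "wy": 0, "wz": 0, "dx": 0, "dy": 0, "dz": 3, "fingers": 255}, {"wx": 0, "wy": 0, "wz": 0, "dx": 0, "dy": 0, "dz": 1, "fingers": 255}, {"wx": 0, "wy": 0, "wz": 0, "dx": 0, "dy": 0, "dz": 0, "fingers": 255}])

```text
t: 4.62
tool_pos: [0.5135, 0.1879, 0.2028]
orientation: [3.082, 0.601, -0.003]
force: [-0.1, -0.1, -0.6]
opening: 0.0132
```

```bash
python3 -c "
from h import *
tilt((.525,-.245,.2));shot('w3')"
```

```text
t 4.62 toolz [-0.0014 -0.0023 -1.    ] corr w [ 0.0023 -0.0014  0.    ] pos [0.5135 0.1879 0.2028] F [-0.1 -0.1 -0.6] open 0.0132
shift cm [  1.15 -43.29  -0.28]
{'t': np.float64(4.6167), 'tool_pos': array([0.5135, 0.1879, 0.2028]), 'orientation': array([ 3.0816e+00,  6.0070e-01, -2.8000e-03]), 'force': array([-0.1429, -0.1398, -0.5778]), 'opening': np.float64(0.0132)}
```

View pics/w3.png

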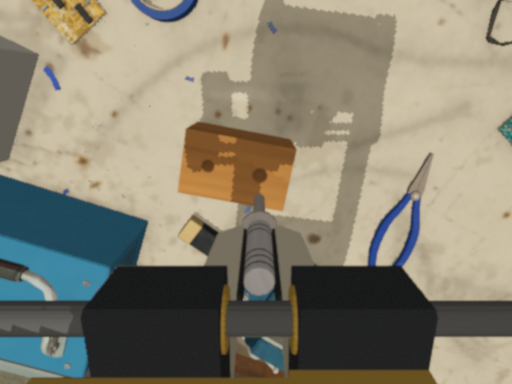

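Emit:
send_rows(series=[{"wx": 0.002, "wy": -0.001, "wz": 0, "dx": 0.1, "dy": -2, "dz": 0, "fingers": 255}, {"wx": 0, "wy": 0, "wz": 0, "dx": 0.1, "dy": -3.8, "dz": 0, "fingers": 255}, {"wx": 0, "wy": 0, "wz": 0, "dx": 0.1, "dy": -3.8, "dz": 0, "fingers": 255}, {"wx": 0, "wy": 0, "wz": 0, "dx": 0.1, "dy": -3.8, "dz": 0, "fingers": 255}, {"wx": 0, "wy": 0, "wz": 0, "dx": 0.1, "dy": -3.8, "dz": 0, "fingers": 255}, {"wx": 0, "wy": 0, "wz": 0, "dx": 0.1, "dy": -3.8, "dz": 0, "fingers": 255}, {"wx": 0, "wy": 0, "wz": 0, "dx": 0.1, "dy": -3.8, "dz": 0, "fingers": 255}, {"wx": 0, "wy": 0, "wz": 0, "dx": 0.1, "dy": -3.8, "dz": 0, "fingers": 255}, {"wx": 0, "wy": 0, "wz": 0, "dx": 0.1, "dy": -3.8, "dz": 0, "fingers": 255}, {"wx": 0, "wy": 0, "wz": 0, "dx": 0.1, "dy": -3.8, "dz": 0, "fingers": 255}, {"wx": 0, "wy": 0, "wz": 0, "dx": 0.1, "dy": -3.8, "dz": 0, "fingers": 255}, {"wx": 0, "wy": 0, "wz": 0, "dx": 0, "dy": -1.5, "dz": 0, "fingers": 255}, {"wx": 0, "wy": 0, "wz": 0, "dx": 0, "dy": 0, "dz": 0, "fingers": 255}])

```text
t: 5.75
tool_pos: [0.5073, -0.2406, 0.1697]
orientation: [-3.065, -0.609, 0.05]
force: [-0.9, -0.1, -1.0]
opening: 0.0135
```

```bash
python3 -c "
from h import *
tilt((.525,-.245,.18));im=shot('w4')
s,W,K=wpose()
for p in((.5257,-.2446,.085),(.5157,-.2872,.085),(.5047,-.3301,.085)):print(wp('w4',p))
for h in (-.0377,.0223,.0773): print('rod',wp('w4',s['tool_pos']-np.array([0,0,h])))
cv2.imwrite('pics/w4b.png',cv2.resize(im,None,fx=1.5,fy=1.5,interpolation=cv2.INTER_CUBIC))"
```

```text
t 5.75 toolz [-0.0347  0.0101 -0.9993] corr w [-0.0101 -0.0347 -0.    ] pos [ 0.5073 -0.2406  0.1697] F [-0.9 -0.1 -1. ] open 0.0135
shift cm [ 1.77 -0.44  1.03]
{'t': np.float64(5.75), 'tool_pos': array([ 0.5073, -0.2406,  0.1697]), 'orientation': array([-3.0647, -0.6087,  0.0501]), 'force': array([-0.9094, -0.1009, -1.0348]), 'opening': np.float64(0.0135)}
(np.float64(276.8319422755349), np.float64(170.82786079426972))
(np.float64(323.08595339216697), np.float64(203.48549851516069))
(np.float64(366.6400375129132), np.float64(235.62868099013718))
rod (np.float64(255.23906119031514), np.float64(282.0981822502967))
rod (np.float64(258.56858916010356), np.float64(223.67879445812645))
rod (np.float64(260.302185287916), np.float64(193.26138232504346))
```

View pics/w4b.png

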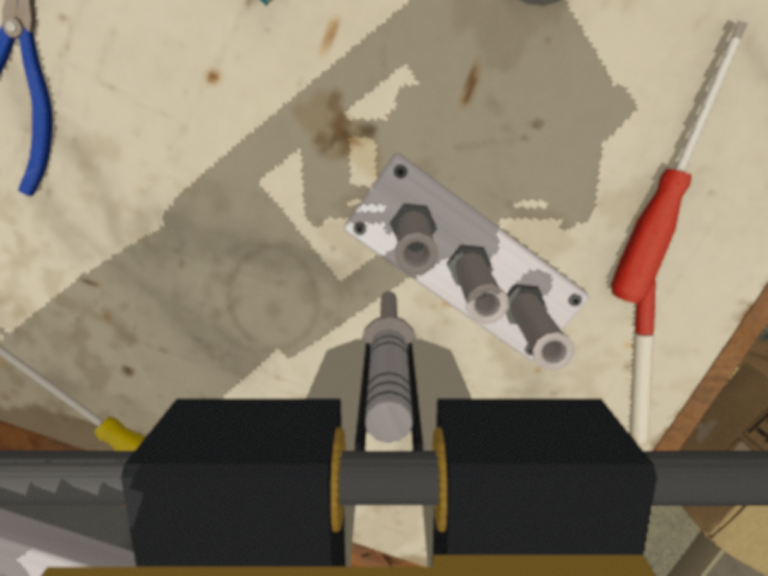

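Emit:
send_rows(series=[{"wx": -0.01, "wy": -0.035, "wz": 0, "dx": 0, "dy": 0, "dz": 2, "fingers": 255}, {"wx": 0, "wy": 0, "wz": 0, "dx": 0, "dy": 0, "dz": 0, "fingers": 255}])

```text
t: 5.97
tool_pos: [0.5053, -0.2371, 0.1847]
orientation: [-3.075, -0.61, 0.007]
force: [0.7, -0.7, 0.3]
opening: 0.0131
```

```bash
python3 -c "
from h import *
for u,v in((416,252),(487,302),(552,349)): print(wz('w4',u/1.5,v/1.5,.085))
tilt((.525,-.245,.185))"
```

```text
[ 0.52782617 -0.2440855   0.085     ]
[ 0.51773732 -0.2875444   0.085     ]
[ 0.50736723 -0.32987552  0.085     ]
t 5.97 toolz [-0.006   0.0054 -1.    ] corr w [-0.0054 -0.006  -0.    ] pos [ 0.5053 -0.2371  0.1847] F [ 0.7 -0.7  0.3] open 0.0131
shift cm [ 1.97 -0.79  0.03]
```

Emit:
send_rows(series=[{"wx": -0.005, "wy": -0.006, "wz": 0, "dx": 1.1, "dy": -0.4, "dz": 0, "fingers": 255}, {"wx": 0, "wy": 0, "wz": 0, "dx": 1.1, "dy": -0.4, "dz": 0, "fingers": 255}, {"wx": 0, "wy": 0, "wz": 0, "dx": 0, "dy": 0, "dz": 0, "fingers": 255}])

```text
t: 6.22
tool_pos: [0.5282, -0.2413, 0.1811]
orientation: [-3.078, -0.615, 0.004]
force: [0.7, 0.2, -1.5]
opening: 0.0133
```

```bash
cat >> h.py <<'E'
def rodlook(name,mouths,hs=(-.0377,.0223,.0773),box=(180,150,340,310)):
    im=shot(name);d=np.load(f'pics/{name}.npz')
    s=robot.read_state()
    i=robot.camera_info('wrist');Tw=d['W']@np.linalg.inv(i['tool_from_camera'])
    for h in hs: print('rod nominal',np.round(wp(name,Tw[:3,3]-Tw[:3,2]*h*-1 if False else Tw[:3,3]+Tw[:3,2]*h),1))
    for m in mouths: print('mouth',np.round(wp(name,m),1))
    x0,y0,x1,y1=box
    cv2.imwrite(f'pics/{name}c.png',cv2.resize(im[y0:y1,x0:x1],None,fx=3.75,fy=3.75,interpolation=cv2.INTER_CUBIC))
E
python3 -c "
from h import *
tilt((.527,-.2443,.18))
rodlook('w5',[(.5275,-.2443,.085)])"
```

```text
t 6.22 toolz [-0.0029  0.0026 -1.    ] corr w [-0.0026 -0.0029 -0.    ] pos [ 0.5282 -0.2413  0.1811] F [ 0.7  0.2 -1.5] open 0.0133
shift cm [-0.12 -0.3  -0.11]
{'t': np.float64(6.2167), 'tool_pos': array([ 0.5282, -0.2413,  0.1811]), 'orientation': array([-3.0776, -0.6151,  0.0037]), 'force': array([ 0.7455,  0.1994, -1.4676]), 'opening': np.float64(0.0133)}
rod nominal [260.7 281. ]
rod nominal [260.2 225.3]
rod nominal [259.9 196.5]
mouth [263.5 191.2]
```

View pics/w5c.png

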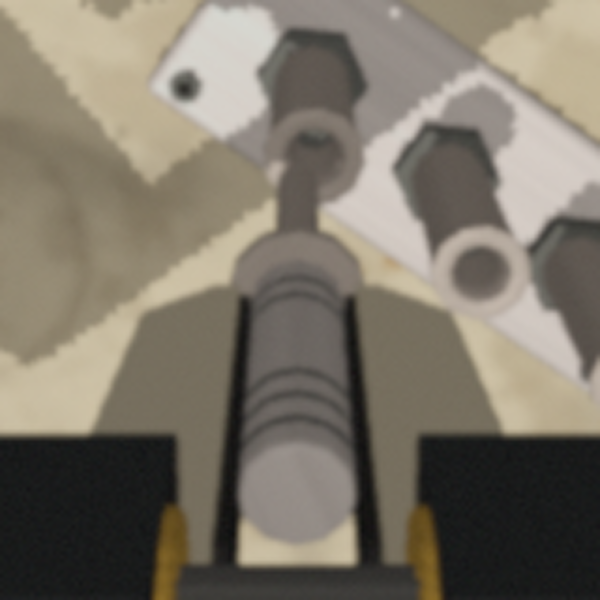

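```bash
python3 -c "
from h import *
a=wz('w5',264.5,191.3,.085);print(a);tilt((a[0],a[1],.17))"
```

```text
[ 0.52775901 -0.24505925  0.085     ]
t 6.27 toolz [-0.0039  0.0032 -1.    ] corr w [-0.0032 -0.0039 -0.    ] pos [ 0.5275 -0.2408  0.1808] F [ 0.1  0.1 -0.5] open 0.0131
shift cm [ 0.02 -0.42 -1.08]
```

Emit:
send_rows(series=[{"wx": -0.003, "wy": -0.004, "wz": 0, "dx": 0, "dy": -0.4, "dz": -0.5, "fingers": 255}, {"wx": 0, "wy": 0, "wz": 0, "dx": 0, "dy": 0, "dz": -0.4, "fingers": 255}])

```text
t: 6.43
tool_pos: [0.5283, -0.2435, 0.1706]
orientation: [-3.08, -0.62, 0.0]
force: [-0.7, -0.0, -1.1]
opening: 0.0134
```

```bash
python3 -c "
from h import *
tilt((.5277,-.2449,.16))
rodlook('w6',[(.5277,-.2448,.085)])
tilt((.5277,-.2449,.16))"
```

```text
t 6.43 toolz [-2.e-04  1.e-04 -1.e+00] corr w [-0.0001 -0.0002 -0.    ] pos [ 0.5283 -0.2435  0.1706] F [-0.7 -0.  -1.1] open 0.0134
shift cm [-0.06 -0.14 -1.06]
{'t': np.float64(6.4333), 'tool_pos': array([ 0.5283, -0.2435,  0.1706]), 'orientation': array([-3.0796e+00, -6.2030e-01,  2.0000e-04]), 'force': array([-0.6587, -0.044 , -1.0522]), 'opening': np.float64(0.0134)}
rod nominal [260.8 281. ]
rod nominal [260.2 225.3]
rod nominal [259.9 196.5]
mouth [261.1 194.5]
t 6.48 toolz [-0.0014  0.0013 -1.    ] corr w [-0.0013 -0.0014 -0.    ] pos [ 0.5278 -0.243   0.1696] F [ 0.1 -0.  -1.6] open 0.0131
shift cm [-0.01 -0.19 -0.96]
```

View pics/w6c.png

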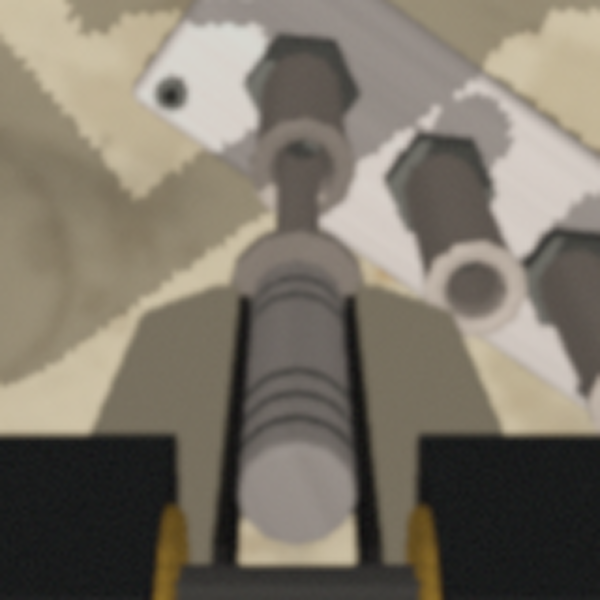

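Emit:
send_rows(series=[{"wx": -0.001, "wy": -0.001, "wz": 0, "dx": 0, "dy": -0.2, "dz": -0.5, "fingers": 255}, {"wx": 0, "wy": 0, "wz": 0, "dx": 0, "dy": 0, "dz": -0.5, "fingers": 255}, {"wx": 0, "wy": 0, "wz": 0, "dx": 0, "dy": 0, "dz": -0.4, "fingers": 255}])

```text
t: 6.73
tool_pos: [0.5273, -0.2447, 0.154]
orientation: [-3.079, -0.62, 0.001]
force: [-0.2, 0.1, -1.6]
opening: 0.0137
```

```bash
python3 -c "
from h import *
tilt((.5277,-.2449,.145))
rodlook('w7',[(.5277,-.2448,.085)])"
```

```text
t 6.73 toolz [-9.e-04  4.e-04 -1.e+00] corr w [-0.0004 -0.0009 -0.    ] pos [ 0.5273 -0.2447  0.154 ] F [-0.2  0.1 -1.6] open 0.0137
shift cm [ 0.04 -0.02 -0.9 ]
{'t': np.float64(6.7333), 'tool_pos': array([ 0.5273, -0.2447,  0.154 ]), 'orientation': array([-3.0791e+00, -6.2030e-01,  1.3000e-03]), 'force': array([-0.1574,  0.0946, -1.5688]), 'opening': np.float64(0.0137)}
rod nominal [260.8 281. ]
rod nominal [260.2 225.3]
rod nominal [259.9 196.5]
mouth [260.3 199.6]
```

View pics/w7c.png

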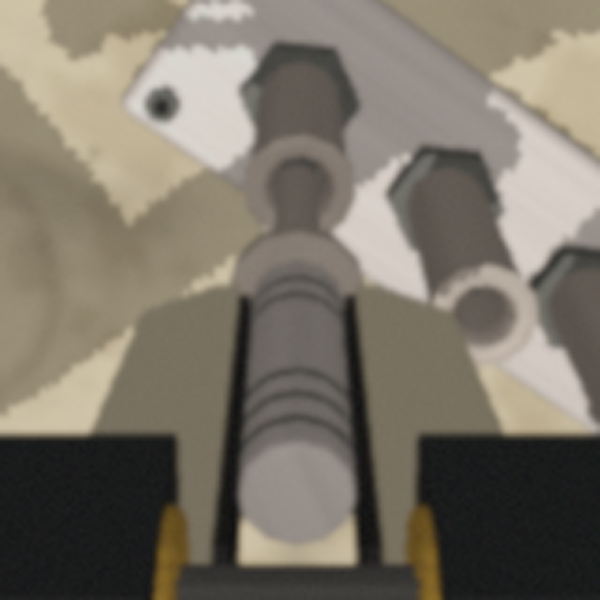

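Emit:
send_rows(series=[{"wx": 0, "wy": -0.001, "wz": 0, "dx": 0.03, "dy": 0, "dz": -0.5, "fingers": 255}, {"wx": 0, "wy": 0, "wz": 0, "dx": 0, "dy": 0, "dz": -0.4, "fingers": 255}, {"wx": 0, "wy": 0, "wz": 0, "dx": 0, "dy": 0, "dz": -0.3, "fingers": 255}])

```text
t: 7.03
tool_pos: [0.5273, -0.2448, 0.1402]
orientation: [-3.079, -0.619, 0.0]
force: [0.6, -0.4, 2.5]
opening: 0.0129
```

```bash
python3 -c "
from h import *
tilt((.5277,-.2449,.140))"
```

```text
t 7.03 toolz [-2.e-04  7.e-04 -1.e+00] corr w [-0.0007 -0.0002 -0.    ] pos [ 0.5273 -0.2448  0.1402] F [ 0.6 -0.4  2.5] open 0.0129
shift cm [ 0.04 -0.01 -0.02]
```

Contact just where expected (0.140). Push in small steps.

Emit:
send_rows(series=[{"wx": 0, "wy": 0, "wz": 0, "dx": 0.02, "dy": 0, "dz": -0.3, "fingers": 255}])

```text
t: 7.12
tool_pos: [0.5278, -0.245, 0.1376]
orientation: [-3.08, -0.619, -0.001]
force: [-2.6, 1.3, 7.7]
opening: 0.0129
```

Emit:
send_rows(series=[{"wx": 0, "wy": 0, "wz": 0, "dx": 0, "dy": 0, "dz": -0.4, "fingers": 255}])

```text
t: 7.2
tool_pos: [0.5281, -0.2451, 0.1346]
orientation: [3.08, 0.619, 0.002]
force: [-3.0, 2.0, 8.4]
opening: 0.0131
```

Emit:
send_rows(series=[{"wx": 0, "wy": 0, "wz": 0, "dx": 0, "dy": 0, "dz": -0.4, "fingers": 255}])

```text
t: 7.28
tool_pos: [0.5282, -0.2451, 0.1315]
orientation: [3.079, 0.619, 0.003]
force: [-3.6, 2.2, 8.3]
opening: 0.0131
```

Emit:
send_rows(series=[{"wx": 0, "wy": 0, "wz": 0, "dx": -0.04, "dy": 0.02, "dz": -0.4, "fingers": 255}, {"wx": 0, "wy": 0, "wz": 0, "dx": -0.04, "dy": 0.02, "dz": -0.4, "fingers": 255}])

```text
t: 7.45
tool_pos: [0.5278, -0.2449, 0.1255]
orientation: [3.078, 0.619, 0.004]
force: [-2.7, 2.2, 7.0]
opening: 0.013
```

```bash
python3 -c "
from h import *
tilt((.5277,-.2449,.1073))"
```

```text
t 7.45 toolz [ 3.1e-03 -9.0e-04 -1.0e+00] corr w [0.0009 0.0031 0.    ] pos [ 0.5278 -0.2449  0.1255] F [-2.7  2.2  7. ] open 0.013
shift cm [-0.01  0.   -1.82]
```

Emit:
send_rows(series=[{"wx": 0.001, "wy": 0.003, "wz": 0, "dx": -0.04, "dy": 0.02, "dz": -0.4, "fingers": 255}, {"wx": 0, "wy": 0, "wz": 0, "dx": -0.03, "dy": 0.02, "dz": -0.4, "fingers": 255}, {"wx": 0, "wy": 0, "wz": 0, "dx": 0, "dy": 0, "dz": -0.4, "fingers": 255}])

```text
t: 7.7
tool_pos: [0.5282, -0.245, 0.117]
orientation: [3.078, 0.619, 0.004]
force: [-4.0, 2.5, 7.8]
opening: 0.0132
```

```bash
python3 -c "
from h import *
tilt((.5277,-.2449,.1073))
rodlook('w8',[(.5277,-.2448,.085)])"
```

```text
t 7.7 toolz [ 0.0028 -0.0014 -1.    ] corr w [0.0014 0.0028 0.    ] pos [ 0.5282 -0.245   0.117 ] F [-4.   2.5  7.8] open 0.0132
shift cm [-0.05  0.01 -0.97]
{'t': np.float64(7.7), 'tool_pos': array([ 0.5282, -0.245 ,  0.117 ]), 'orientation': array([3.078 , 0.6191, 0.0039]), 'force': array([-3.9623,  2.4625,  7.8288]), 'opening': np.float64(0.0132)}
rod nominal [260.8 280.9]
rod nominal [260.2 225.3]
rod nominal [259.9 196.5]
mouth [259.4 219.8]
```

View pics/w8c.png

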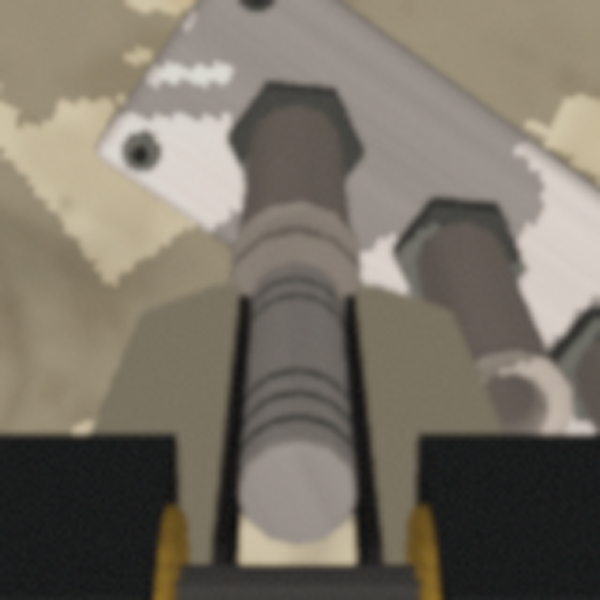

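Emit:
send_rows(series=[{"wx": 0.001, "wy": 0.003, "wz": 0, "dx": -0.06, "dy": 0.03, "dz": -0.4, "fingers": 255}, {"wx": 0, "wy": 0, "wz": 0, "dx": -0.03, "dy": 0.02, "dz": -0.4, "fingers": 255}, {"wx": 0, "wy": 0, "wz": 0, "dx": 0, "dy": 0, "dz": -0.3, "fingers": 255}])

```text
t: 8.0
tool_pos: [0.5281, -0.2449, 0.1088]
orientation: [3.078, 0.619, 0.002]
force: [-3.4, 1.9, 7.1]
opening: 0.0133
```

```bash
python3 -c "
from h import *
tilt((.5277,-.2449,.1073))"
```

```text
t 8.0 toolz [ 0.0019 -0.0016 -1.    ] corr w [0.0016 0.0019 0.    ] pos [ 0.5281 -0.2449  0.1088] F [-3.4  1.9  7.1] open 0.0133
shift cm [-0.04  0.   -0.15]
```

Emit:
send_rows(series=[{"wx": 0, "wy": 0, "wz": 0, "dx": -0.02, "dy": 0.02, "dz": -0.3, "fingers": 255}])

```text
t: 8.08
tool_pos: [0.5282, -0.2448, 0.1071]
orientation: [3.077, 0.619, 0.003]
force: [-9.6, 5.9, 27.3]
opening: 0.0133
```

Emit:
send_rows(series=[{"wx": 0, "wy": 0, "wz": 0, "dx": -0.02, "dy": 0, "dz": -0.3, "fingers": 255}])

```text
t: 8.17
tool_pos: [0.5284, -0.2449, 0.1071]
orientation: [3.077, 0.619, 0.004]
force: [-14.1, 8.7, 34.6]
opening: 0.0131
```

Emit:
send_rows(series=[{"wx": 0, "wy": 0, "wz": 0, "dx": 0, "dy": 0, "dz": -0.3, "fingers": 255}])

```text
t: 8.25
tool_pos: [0.5285, -0.245, 0.1071]
orientation: [3.077, 0.619, 0.005]
force: [-12.7, 7.0, 24.0]
opening: 0.0134
```

Emit:
send_rows(series=[{"wx": 0, "wy": 0, "wz": 0, "dx": 0, "dy": 0, "dz": 0, "fingers": 180}, {"wx": 0, "wy": 0, "wz": 0, "dx": 0, "dy": 0, "dz": 0, "fingers": 130}, {"wx": 0, "wy": 0, "wz": 0, "dx": 0, "dy": 0, "dz": 0, "fingers": 130}, {"wx": 0, "wy": 0, "wz": 0, "dx": 0, "dy": 0, "dz": 0, "fingers": 130}])

```text
t: 8.58
tool_pos: [0.5294, -0.2455, 0.1093]
orientation: [3.074, 0.619, 0.008]
force: [-0.4, 0.7, 0.3]
opening: 0.0354
```

```bash
python3 -c "
from h import *
tilt((.5277,-.2449,.1073))
rodlook('w9',[(.5277,-.2448,.085)])"
```

```text
t 8.58 toolz [ 0.0064 -0.0043 -1.    ] corr w [0.0043 0.0064 0.    ] pos [ 0.5294 -0.2455  0.1093] F [-0.4  0.7  0.3] open 0.0354
shift cm [-0.17  0.06 -0.2 ]
{'t': np.float64(8.5833), 'tool_pos': array([ 0.5294, -0.2455,  0.1093]), 'orientation': array([3.0744, 0.6189, 0.0084]), 'force': array([-0.4321,  0.6598,  0.3127]), 'opening': np.float64(0.0354)}
rod nominal [260.8 280.9]
rod nominal [260.2 225.3]
rod nominal [259.9 196.5]
mouth [257.7 226.2]
```

View pics/w9c.png

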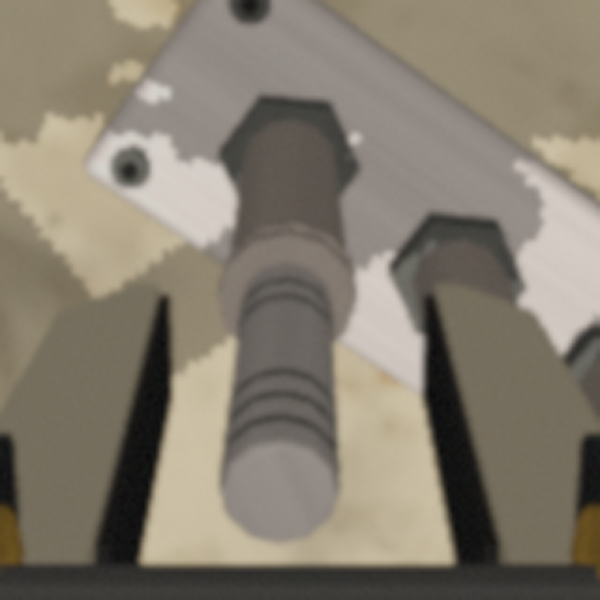

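Emit:
send_rows(series=[{"wx": 0.004, "wy": 0.006, "wz": 0, "dx": 0, "dy": 0, "dz": 0.5, "fingers": 60}, {"wx": 0, "wy": 0, "wz": 0, "dx": 0, "dy": 0, "dz": 1.5, "fingers": 60}, {"wx": 0, "wy": 0, "wz": 0, "dx": 0, "dy": 0, "dz": 2, "fingers": 60}, {"wx": 0, "wy": 0, "wz": 0, "dx": 0, "dy": 0, "dz": 3, "fingers": 60}, {"wx": 0, "wy": 0, "wz": 0, "dx": 0, "dy": 0, "dz": 3, "fingers": 60}, {"wx": 0, "wy": 0, "wz": 0, "dx": 0, "dy": 0, "dz": 1, "fingers": 60}, {"wx": 0, "wy": 0, "wz": 0, "dx": 0, "dy": 0, "dz": 0, "fingers": 60}])

```text
t: 9.22
tool_pos: [0.5257, -0.2436, 0.2196]
orientation: [-3.072, -0.618, 0.014]
force: [-0.1, 0.0, -1.2]
opening: 0.0713
```

```bash
python3 -c "
from h import *
tilt((.5277,-.2449,.1073))
rodlook('w10',[(.5277,-.2448,.089),(.5277,-.2448,.145)],box=(180,130,340,290))
c=robot.read_camera('scene')[:,:,::-1];cv2.imwrite('pics/s10.png',c);cv2.imwrite('pics/s10c.png',cv2.resize(c[170:270,340:440],None,fx=5.5,fy=5.5,interpolation=cv2.INTER_CUBIC))
t=robot.read_camera('top')[:,:,::-1];cv2.imwrite('pics/t10.png',t)
"
```

```text
t 9.22 toolz [-0.0101  0.0059 -0.9999] corr w [-0.0059 -0.0101 -0.    ] pos [ 0.5257 -0.2436  0.2196] F [-0.1  0.  -1.2] open 0.0713
shift cm [  0.2   -0.13 -11.23]
{'t': np.float64(9.2167), 'tool_pos': array([ 0.5257, -0.2436,  0.2196]), 'orientation': array([-3.0722, -0.618 ,  0.0137]), 'force': array([-0.1081,  0.0326, -1.1749]), 'opening': np.float64(0.0713)}
rod nominal [260.7 281. ]
rod nominal [260.2 225.3]
rod nominal [259.9 196.5]
mouth [263.2 175.7]
mouth [263.4 195.3]
```

View pics/w10c.png

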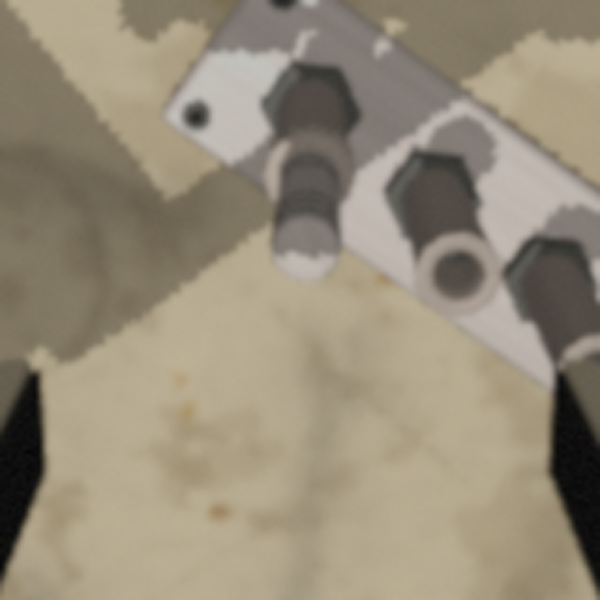

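View pics/s10c.png

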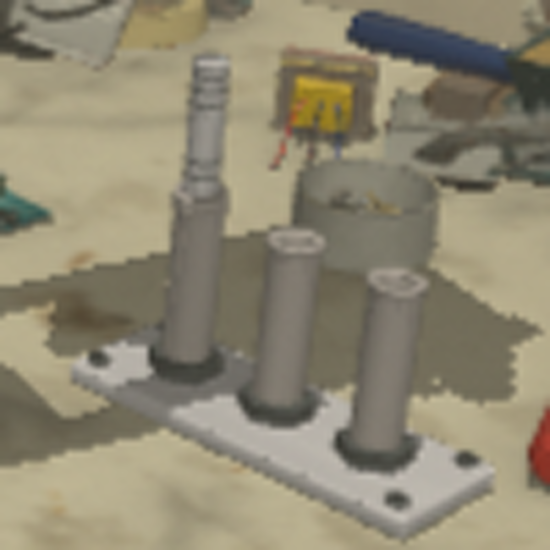

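View pics/t10.png

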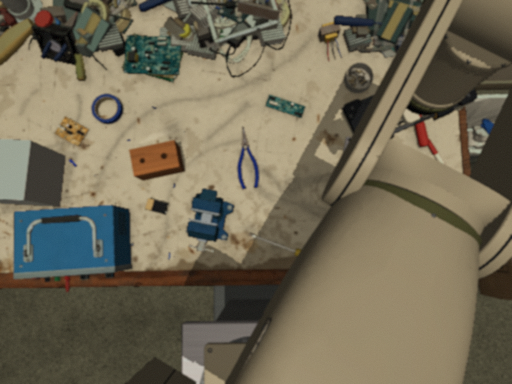

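```bash
python3 -c "
from h import *
for z in(.01,.085,.089,.145):
  u,v=proj('scene',(.5222,-.2485,z));print(z,round((u-340)*5.5,1),round((v-170)*5.5,1))
s=robot.read_state();print(s['t'],s['opening'],s['force'])
g=cv2.imread('pics/s10.png');a=cv2.imread('pics/scene0.png')
d=cv2.absdiff(g,a).max(2)
for n,(x0,y0,x1,y1) in dict(cap=(290,250,318,290),pliers=(250,195,298,230)).items(): print(n,d[y0:y1,x0:x1].mean(),(d[y0:y1,x0:x1]>60).sum())
"
```

```text
0.01 182.5 371.0
0.085 199.3 201.8
0.089 200.2 192.5
0.145 213.5 58.7
9.3667 0.07117437529228766 [ 0.53897055  0.17945015 -0.27293362]
cap 36.68839285714286 401
pliers 2.822619047619048 0
```

```bash
python3 -c "
from h import *
c=cv2.imread('pics/s10.png');cv2.imwrite('pics/s10d.png',cv2.resize(c[175:215,355:395],None,fx=14,fy=14,interpolation=cv2.INTER_LANCZOS4))
cv2.imwrite('pics/s10e.png',np.hstack([cv2.resize(cv2.imread(f)[235:300,230:340],None,fx=3.5,fy=3.5) for f in('pics/s10.png','pics/scene0.png')]))
"
```

```text
(no output)
```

View pics/s10d.png

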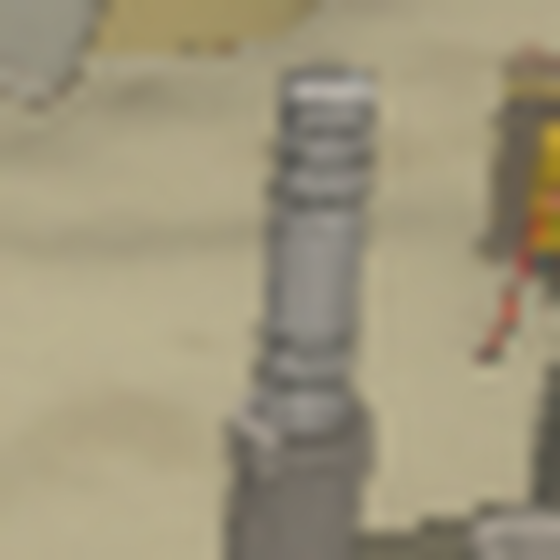

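View pics/s10e.png

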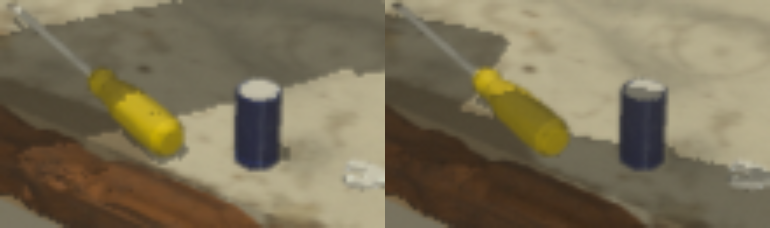

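Emit:
send_rows(series=[{"wx": -0.006, "wy": -0.01, "wz": 0, "dx": 0.2, "dy": -0.1, "dz": 0, "fingers": 255}, {"wx": 0, "wy": 0, "wz": 0, "dx": 0, "dy": 0, "dz": 0, "fingers": 255}, {"wx": 0, "wy": 0, "wz": 0, "dx": 0, "dy": 0, "dz": 0, "fingers": 255}, {"wx": 0, "wy": 0, "wz": 0, "dx": 0, "dy": 0, "dz": 0, "fingers": 255}, {"wx": 0, "wy": 0, "wz": 0, "dx": 0, "dy": 0, "dz": 0, "fingers": 255}, {"wx": 0, "wy": 0, "wz": 0, "dx": 0, "dy": 0, "dz": 0, "fingers": 255}, {"wx": 0, "wy": 0, "wz": 0, "dx": 0, "dy": 0, "dz": 0, "fingers": 255}, {"wx": 0, "wy": 0, "wz": 0, "dx": 0, "dy": 0, "dz": 0, "fingers": 255}, {"wx": 0, "wy": 0, "wz": 0, "dx": 0, "dy": 0, "dz": 0, "fingers": 255}, {"wx": 0, "wy": 0, "wz": 0, "dx": 0, "dy": 0, "dz": 0, "fingers": 255}, {"wx": 0, "wy": 0, "wz": 0, "dx": 0, "dy": 0, "dz": 0, "fingers": 255}, {"wx": 0, "wy": 0, "wz": 0, "dx": 0, "dy": 0, "dz": 0, "fingers": 255}])

```text
t: 10.37
tool_pos: [0.523, -0.2418, 0.2067]
orientation: [-3.069, -0.617, 0.02]
force: [0.3, 0.5, -0.1]
opening: 0.0009
```

```bash
python3 -c "
from h import *
tilt((.5275,-.2448,.165))"
```

```text
t 10.37 toolz [-0.0147  0.0083 -0.9999] corr w [-0.0083 -0.0147 -0.    ] pos [ 0.523  -0.2418  0.2067] F [ 0.3  0.5 -0.1] open 0.0009
shift cm [ 0.45 -0.3  -4.17]
```

Emit:
send_rows(series=[{"wx": -0.008, "wy": -0.015, "wz": 0, "dx": 0.45, "dy": -0.3, "dz": -1, "fingers": 255}, {"wx": 0, "wy": 0, "wz": 0, "dx": 0, "dy": 0, "dz": -1.5, "fingers": 255}, {"wx": 0, "wy": 0, "wz": 0, "dx": 0, "dy": 0, "dz": -1, "fingers": 255}])

```text
t: 10.62
tool_pos: [0.5297, -0.2461, 0.1746]
orientation: [3.075, 0.619, 0.009]
force: [-1.4, 0.1, 0.1]
opening: 0.0003
```

```bash
python3 -c "
from h import *
tilt((.5275,-.2448,.15))"
```

```text
t 10.62 toolz [ 0.0068 -0.0035 -1.    ] corr w [0.0035 0.0068 0.    ] pos [ 0.5297 -0.2461  0.1746] F [-1.4  0.1  0.1] open 0.0003
shift cm [-0.22  0.13 -2.46]
```

Emit:
send_rows(series=[{"wx": 0.003, "wy": 0.007, "wz": 0, "dx": -0.2, "dy": 0.1, "dz": -1, "fingers": 255}, {"wx": 0, "wy": 0, "wz": 0, "dx": 0, "dy": 0, "dz": -0.8, "fingers": 255}, {"wx": 0, "wy": 0, "wz": 0, "dx": 0, "dy": 0, "dz": -0.3, "fingers": 255}])

```text
t: 10.87
tool_pos: [0.5266, -0.2446, 0.1504]
orientation: [-3.078, -0.619, 0.004]
force: [-0.7, 0.7, -0.4]
opening: 0.0004
```

```bash
python3 -c "
from h import *
tilt((.5275,-.2448,.145))"
```

```text
t 10.87 toolz [-0.003  0.001 -1.   ] corr w [-0.001 -0.003 -0.   ] pos [ 0.5266 -0.2446  0.1504] F [-0.7  0.7 -0.4] open 0.0004
shift cm [ 0.09 -0.02 -0.54]
```

Emit:
send_rows(series=[{"wx": -0.001, "wy": -0.003, "wz": 0, "dx": 0.08, "dy": 0, "dz": -0.4, "fingers": 255}])

```text
t: 10.95
tool_pos: [0.5273, -0.2445, 0.146]
orientation: [-3.08, -0.62, 0.001]
force: [-0.2, 0.9, 0.9]
opening: 0.0006
```

Emit:
send_rows(series=[{"wx": 0, "wy": 0, "wz": 0, "dx": 0, "dy": 0, "dz": -0.2, "fingers": 255}])

```text
t: 11.03
tool_pos: [0.5282, -0.245, 0.1452]
orientation: [3.079, 0.619, 0.002]
force: [-3.3, 1.2, 16.1]
opening: 0.0008
```

Emit:
send_rows(series=[{"wx": 0, "wy": 0, "wz": 0, "dx": 0, "dy": 0, "dz": -0.15, "fingers": 255}])

```text
t: 11.12
tool_pos: [0.5292, -0.2456, 0.1453]
orientation: [3.077, 0.619, 0.006]
force: [-2.0, 0.9, 8.4]
opening: 0.0006
```

Top is at 0.145, exactly as expected for a seated collar. Withdraw and check.

Emit:
send_rows(series=[{"wx": 0, "wy": 0, "wz": 0, "dx": 0, "dy": 0, "dz": 1, "fingers": 255}, {"wx": 0, "wy": 0, "wz": 0, "dx": 0, "dy": 0, "dz": 2.5, "fingers": 255}, {"wx": 0.003, "wy": 0.01, "wz": 0, "dx": 0, "dy": 0, "dz": 3, "fingers": 255}, {"wx": 0, "wy": 0, "wz": 0, "dx": 0, "dy": 0, "dz": 1, "fingers": 255}, {"wx": 0, "wy": 0, "wz": 0, "dx": 0, "dy": 0, "dz": 0, "fingers": 255}])

```text
t: 11.53
tool_pos: [0.5286, -0.2451, 0.2244]
orientation: [-3.078, -0.619, 0.009]
force: [0.5, -0.4, 0.7]
opening: 0.0003
```

```bash
python3 -c "
from h import *
tilt()
rodlook('w11',[(.5277,-.2448,.089),(.5277,-.2448,.145)],box=(180,130,340,290))
c=robot.read_camera('scene')[:,:,::-1];cv2.imwrite('pics/s11.png',c);a=cv2.resize(c[175:215,355:395],None,fx=14,fy=14,interpolation=cv2.INTER_LANCZOS4)
cv2.imwrite('pics/s11d.png',a)
tilt()
"
```

```text
t 11.53 toolz [-6.3e-03  8.0e-04 -1.0e+00] corr w [-0.0008 -0.0063 -0.    ] pos [ 0.5286 -0.2451  0.2244] F [ 0.5 -0.4  0.7] open 0.0003
{'t': np.float64(11.5333), 'tool_pos': array([ 0.5286, -0.2451,  0.2244]), 'orientation': array([-3.0778, -0.6194,  0.0094]), 'force': array([ 0.5354, -0.4176,  0.6886]), 'opening': np.float64(0.0003)}
rod nominal [260.7 281. ]
rod nominal [260.2 225.3]
rod nominal [259.9 196.5]
mouth [259.5 176.7]
mouth [259.4 196. ]
t 11.63 toolz [-0.0082  0.002  -1.    ] corr w [-0.002  -0.0082 -0.    ] pos [ 0.5279 -0.2448  0.222 ] F [0.6 0.3 0.8] open 0.0005
```

View pics/s11d.png

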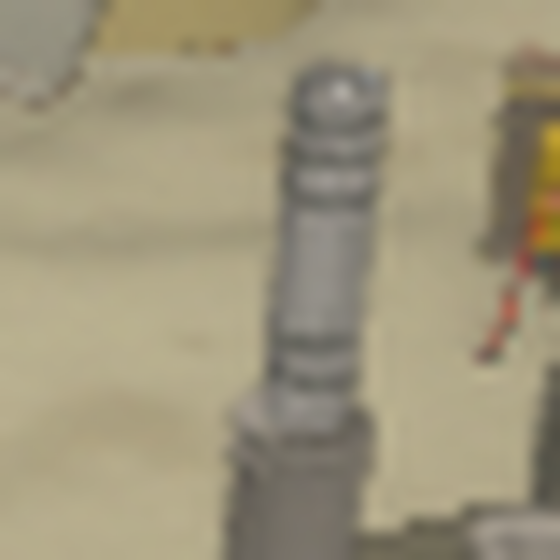

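View pics/w11c.png

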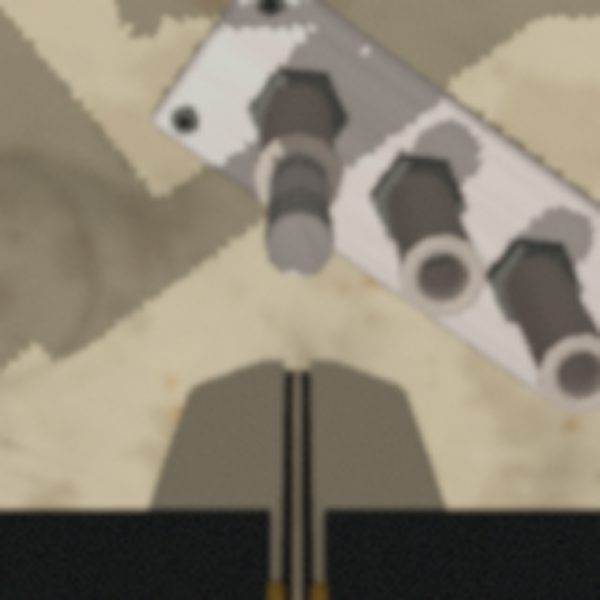

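```bash
python3 -c "
from plant import robot
print(robot.close_job());print(robot.read_state()['t'])"
```

```text
the job is handed in; nothing more can be done
None
the job is handed in; nothing more can be done
```

The rod is standing fully home in the sleeve at the rack's y = +45 mm (mouth2), and I handed the job in at about 11.7 s.

**What I did:** I took the rod out of the wooden block and lowered it into mouth2, the nearest sleeve. Its plug gave way at about 8 N, which matches the stiff one, so I did not probe the other two. I pushed it down until the collar stopped hard on the rim, with TCP z at 0.1071 against the 0.1073 expected. The force peaked at about 35 N vertical. I then let go and pressed the top of the handle once with the shut fingers.

**Last checks:**
- **Height:** The handle top was touched at z = 0.145 to 0.1455, as expected for a seated collar.
- **Lean:** The scene and wrist pictures suggested about 0.02 to 0.03 rad after release. After the press, the scene picture showed about 0.01 rad. I measured this by eye on the enlarged picture.
- **Clearance:** The gripper was about 75 mm above the rod and touching nothing.
- **Bystanders:** In the scene pictures the capacitor differs only in shadow and the pliers are unchanged. I only looked at the battery by eye in the top view, where it is still in its place.

**Disagreement:** The scene camera put the sleeves 5 to 8 mm away from where the top and wrist cameras put them. I used the wrist view, and the fit confirmed it.

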